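Find the tin of steel marbles by heft

ROBOT

A 6-joint arm with a two-finger parallel gripper is mounted at the origin on the work surface. World frame = base frame: x ahead of the robot, y to its left, z up, the work surface at z = 0. Lengths are in m, angles in rad, forces in N, time in s.
With the tool pointing down it reaches from about 0.4 to 0.825 m from the base axis. Payload 7 kg.
Tool frame: the origin (TCP) lies between the finger pads; the fingertips stand arm.nose_length ahead of it and the grasp point (between the pads) is the TCP (arm.nose_length is the distance from the TCP to the fingertips, in m); x points along the fingers, z is the direction in which the jaws open and shut, and the axes are right-handed (so a half turn about x gives the same grasp; the last joint's range is limited). The gripper opens to 88 mm and grips with 3 to 60 N. Pads are 19 mm wide; open, the fingers measure 130 mm over their backs; the gripper's body (78 mm by 193 mm) begins 47 mm behind the grasp point.
Start: joints at [-0.839, 0.359, 0.012, 0, -1.224, -0.288], TCP at [0.29, -0.61, 0.246] pointing down, gripper open.
Joint ranges: [-3.07, 3.07], [-1.43, 2.12], [-1.02, 1.25], [-3.03, 1.67], [-3.05, -0], [-3.03, 3.03]. Speed limits (rad/s): [2.39, 2.39, 3.01, 3.14, 3.14, 3.14].

INTERFACE

Orientations are given as [roll, pitch, yaw] about the fixed x, y, z axes, in that order (R = Rz(yaw) Ry(pitch) Rx(roll)).
In Python, from station import arm, viewer, spotter gives the robot as it stands.
- The arm moves only by the shell command python3 -m handwheel 'ROWS' [FORCE]. ROWS is a JSON object of lists of equal length, an entry for each row: "gripper": the gripper command: -1 is shut, 1 is fully open, values between are in proportion; "travel": the shift along the world's x, y, z each as a share of 500 mm, from -1 to 1, a list of three; "spin": the turn about the world's z as a share of 45 degrees, from -1 to 1. A call has 1 to 20 rows; each row is the pose to reach, as a shift and turn from the pose commanded when the call began; what a row does not reach only later rows make up. A row lasts 1/10 s, in which the tool goes at most 50 mm and 8.59 degrees, less where a joint would pass 70% of its speed; a pose out of reach is approached as far as the arm can. A call with a number of a shift or a turn outside -1 to 1 is refused whole. A call with a gripper value outside its range is refused whole. The fingers move at their own pace and stop on an object; FORCE is the grip in N (left out, the last holds). Time passes only in rows, so rows that repeat a pose let the fingers close. It gives the time, the measured TCP pose, the force and the opening at its end, in the units of the state.
- arm.get_state(): the state, without advancing time (a new reading comes with each control period).
- viewer.grab_frame(name): name is "side" or "top" or "wrist"; returns a dict with "pixels" (384x512x3 uint8, blue, green, red), "fx", "fy", "cx", "cy" (pixels), "k1" (the pictures are not rectified: a ray, as slopes to the right and down, at radius r is drawn at 1 + k1 r^2 times it, then the intrinsics apply), "eye" and "attitude" of the camera in the world. Camera axes: x right, y down, z forward; pixel columns grow to the right and rows downward; lengths in m; the calibration is good to about 2 mm. A picture is of the moment at which its call begins. There is no depth.
- arm.job_done(): hands the job in, once; it reports no verdict.
Trained networks look in the newest picture that a camera, given by its name, has taken for a name from the list of things; names that differ only in an ending like _2 or _b are one class to them, and where a whole thing is asked for, a point or a joint stands for the part that bears it (a point fixed in the world has none). Each returns a list of dicts, best first, with "conf" (0 to 1); they miss things now and then, are a little off and sometimes report something else, mostly with a low value. They report only what shows in the picture. A call takes as long as a camera call. They do not tell look-alikes from the thing itself.
- spotter.spot_in(camera, label): "rect" ([left, top, right, bottom] in pixels, round what is visible of it).
- spotter.tip_of(camera, label): "at" ([column, row] in pixels: a listed point, or the origin of a listed thing).
The state is a dict: "t": time; "q": joint angles; "qd": joint speeds; "joint_efforts": joint torques, N m; "eef_pos": TCP position; "ee_rot": TCP orientation; "force": force on the tool from outside, world axes, zero at the start; "moment": the same for the moment, N m; "width": finger opening in m.
Only numpy, scipy, OpenCV 4.12 (cv2) and the standard library are available. Lean on these libraries where they do the work, as an engineer would, in place of code of your own. Each camera call takes 0.05 s, during which the arm holds its last target.

TASK

Of the three identical closed tins in a row on the plywood board, two hold glass marbles and one holds steel marbles, which makes it about twice as heavy or more. Going from the robot's left to its right, lift each tin upright about 5 cm clear of the board for a second to feel its weight, and stand it back in its place before lifting the next (the last may stay in the gripper if it is the heavy one). Finish holding the heaviest tin up in the gripper, upright and still, at least 10 cm clear of the board, and do not put it down or let go; the two lighter tins stand in their places and the other objects are left alone.

Things in the scene. Friction and masses are not known exactly. Their poses are not given: they have to be found in the camera images.
- board: Plywood shelf board, fixed, 380 mm (its x) by 660 mm (its y), its top surface 30 mm above its origin and above the work surface. Origin under its centre, z up. It stands in a different place and at a different yaw (up to 0.2 rad) each time; it carries the tins and the bystanders.
- tin_left: Left one of three identical closed square tins in a row (left = towards +y): blue, yellow band, 52 x 52 mm, 82 mm tall, plus a round silver lid plug (42 mm across, 5 mm high). Origin: centre of the underside; z up, x and y square to the sides. Rigid. The contents can shift 3 mm inside. Any of the three may be the heavy one.
- tin_middle: Middle one of three identical closed square tins in a row (left = towards +y): blue, yellow band, 52 x 52 mm, 82 mm tall, plus a round silver lid plug (42 mm across, 5 mm high). Origin: centre of the underside; z up, x and y square to the sides. Rigid. May be gripped firmly (40 N) across any two opposite sides.
- tin_right: Right one of three identical closed square tins in a row (left = towards +y): blue, yellow band, 52 x 52 mm, 82 mm tall, plus a round silver lid plug (42 mm across, 5 mm high). Origin: centre of the underside; z up, x and y square to the sides. Rigid. A glass-marble tin weighs 0.20 to 0.26 kg in all, the steel-marble tin 0.47 to 0.61 kg.
- ashtray: Bystander: dark brown round bakelite ashtray used as a sorting dish, 104 mm across the rim, 26 mm high, loose on the board beyond the tins (board +x side). Origin at the centre of its underside. Leave alone.
- shot_glass: Bystander: chrome shot glass, 46 mm across the rim, 58 mm high, loose on the board beyond the tins. Origin at the centre of its underside. Leave alone.
- jug: Bystander: reddish clay jug with a pale band, 92 mm belly, 130 mm high, loop handle reaching 68 mm from its axis to its own +y, loose on the board beyond the left tin. Origin at the centre of its underside. Leave alone.
- doorstop: Bystander: black rubber doorstop wedge about 108 x 40 mm, about 37 mm high at its thick end (its own -x end), loose on the board beyond the right tin. Origin on its underside, at about the middle of its length. Leave alone.
Mind the look-alikes: they are no part of the job. What is shaped like the tin_left but red is not meant. Leave any red look-alike of the tin_right alone.

How it is judged:
By the outcome, as a careful person would: the job done as asked, in the order asked, and still so for the second after the job is handed in, while the arm keeps its last pose, push and grip.
It also fails if it takes over 64 s, if anything falls off the work surface, if the arm or the gripper's body presses on something with over 40 N, if the wrist force passes 120 N, or if a joint passes its speed limit or range.

## Working session

There is one attempt and no reset: what is moved stays moved. The work goes in short steps, Python scripts to look and compute and a shell command to move; the robot and the scene stay as the last step left them, time stands still between calls to the robot, and variables do not carry over. Pictures are saved under pics/ and viewed, and the job is handed in when it is done.

```bash
ls; mkdir -p pics; cat > h.py <<'E'
import numpy as np,cv2,json
from station import arm,viewer,spotter
E
python3 - <<'E'
from h import *
print(arm.get_state(),arm.nose_length)
for n in ["side","top","wrist"]:
    f=viewer.grab_frame(n); cv2.imwrite(f"pics/{n}0.png",f["pixels"])
    print(n,{k:v for k,v in f.items() if k!="pixels"})
    if n!="wrist":
        for l in ["tin_left","tin_middle","tin_right","board","jug"]:
            print(l,spotter.tip_of(n,l)[:5],spotter.spot_in(n,l)[:5])
E
```

```text
pics
{'t': 0.0, 'q': array([-8.38906466e-01,  3.59375262e-01,  1.10316348e-02, -3.43148237e-04,
       -1.22409518e+00, -2.88082972e-01]), 'qd': array([ 9.38773242e-04, -1.30892102e-03,  5.34056020e-05, -4.53736693e-04,
       -1.57129225e-03, -8.21411307e-04]), 'joint_efforts': array([ 1.26032542e-04, -5.82731152e+01,  2.93050522e+01,  6.99721053e+00,
        6.77369404e-03, -1.16172278e-04]), 'eef_pos': array([ 0.28959173, -0.60920139,  0.24461959]), 'ee_rot': array([0.09417997, 1.56912246, 2.10866632]), 'force': array([ 0.13765602,  0.3912606 , -0.57378804]), 'moment': array([ 0.00216531, -0.00425296,  0.01420502]), 'width': 0.08758744697288041} 0.019
side {'fx': 481.3178582397898, 'fy': 481.3178582397898, 'cx': 253.7258148232629, 'cy': 189.76120908245548, 'k1': -0.09488327386530011, 'eye': array([0.35047508, 0.9841578 , 1.1486422 ]), 'attitude': array([-2.40777706, -0.01115729, -2.96575264])}
tin_left [{'at': [233.7, 317.9], 'conf': 0.95}, {'at': [313.9, 252.6], 'conf': 0.91}, {'at': [253.6, 189.4], 'conf': 0.65}] [{'rect': [219.4, 295.5, 244.8, 331.3], 'conf': 0.68}, {'rect': [2
[... 1279 characters left out ...]
[{'at': [410.0, 254.7], 'conf': 0.78}, {'at': [322.5, 228.2], 'conf': 0.76}] [{'rect': [399.4, 245.1, 434.2, 270.1], 'conf': 0.61}, {'rect': [306.2, 213.4, 339.1, 241.5], 'conf': 0.57}, {'rect': [152.1, 108.9, 198.4, 149.8], 'conf': 0.27}]
board [{'at': [262.1, 193.7], 'conf': 0.58}] [{'rect': [129.1, 109.3, 393.2, 279.5], 'conf': 0.59}]
jug [{'at': [185.2, 134.1], 'conf': 0.97}] [{'rect': [150.0, 111.9, 198.1, 149.4], 'conf': 0.89}]
wrist {'fx': 273.8638769713087, 'fy': 273.8638769713087, 'cx': 257.13730886622614, 'cy': 194.2238308907852, 'k1': -0.06646974333628648, 'eye': array([ 0.22538786, -0.63888463,  0.38387505]), 'attitude': array([ 2.87864847e+00, -1.16221428e-04,  2.01449378e+00])}
```

View pics/top0.png

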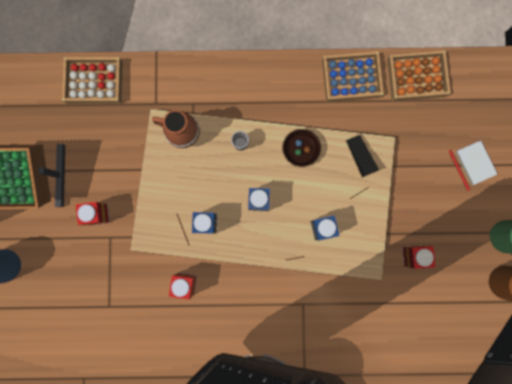

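View pics/side0.png

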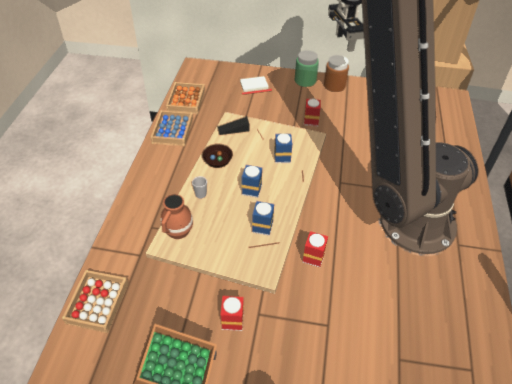

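View pics/wrist0.png

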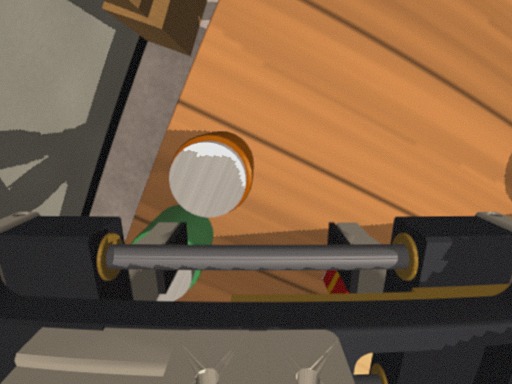

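The top view shows the three blue tins with lids at about (204,222), (259,199) and (326,228). The red look-alikes are off the board at (88,213), (181,287) and (423,257). The side view has the blue tins at (263,218), (252,180) and (283,147). I'll triangulate the lids next.

```bash
cat >> h.py <<'E'
from scipy.spatial.transform import Rotation as Ro
def ray(f,uv):
    K=np.array([[f["fx"],0,f["cx"]],[0,f["fy"],f["cy"]],[0,0,1.]])
    p=cv2.undistortPoints(np.array([[uv]],float),K,np.array([f["k1"],0,0,0.]))[0,0]
    d=Ro.from_euler("xyz",f["attitude"]).as_matrix()@np.array([p[0],p[1],1.])
    return f["eye"],d/np.linalg.norm(d)
def plane(f,uv,z):
    e,d=ray(f,uv); return e+d*(z-e[2])/d[2]
def tri(rs):
    A=0;b=0
    for e,d in rs:
        P=np.eye(3)-np.outer(d,d); A=A+P; b=b+P@e
    x=np.linalg.solve(A,b)
    return x,[np.linalg.norm((np.eye(3)-np.outer(d,d))@(x-e)) for e,d in rs]
def proj(f,X):
    R=Ro.from_euler("xyz",f["attitude"]).as_matrix(); c=R.T@(np.asarray(X)-f["eye"]); s=c[:2]/c[2]
    s=s*(1+f["k1"]*(s@s)); return np.array([f["fx"]*s[0]+f["cx"],f["fy"]*s[1]+f["cy"]])
def lid(f,uv,r=14):
    u,v=map(int,np.round(uv)); c=f["pixels"][v-r:v+r+1,u-r:u+r+1]
    h=cv2.cvtColor(c,cv2.COLOR_BGR2HSV); m=((h[...,1]<60)&(h[...,2]>120)).astype(np.uint8)
    n,l,s,ce=cv2.connectedComponentsWithStats(m); i=1+np.argmax(s[1:,4])
    return ce[i]+[u-r,v-r],s[i]
E
python3 - <<'E'
from h import *
T=viewer.grab_frame("top");S=viewer.grab_frame("side")
P=[]
for a,b in zip([(204,222),(259,199),(326,228)],[(263,211),(252,173),(284,141)]):
    ca,sa=lid(T,a);cb,sb=lid(S,b)
    x,e=tri([ray(T,ca),ray(S,cb)]); P.append(x)
    print(ca,sa,cb,sb,x,e)
big=cv2.resize(T["pixels"][180:250,180:350],None,fx=4.6,fy=4.6,interpolation=cv2.INTER_CUBIC)
cv2.imwrite("pics/topz.png",big)
E
```

```text
[201.02752294 222.98165138] [  1   3  23  23 327] [263.08426966 207.64606742] [  6   4  19  14 178] [0.46389419 0.12960804 0.11955146] [np.float64(0.0002549631516960684), np.float64(0.00025496315169618874)]
[257.33116883 197.53896104] [  3   2  20  21 308] [251.63522013 170.3836478 ] [  5   6  20  12 159] [ 0.52233525 -0.0071073   0.11969834] [np.float64(0.0010456586954564237), np.float64(0.0010456586954566277)]
[327.05685619 228.7090301 ] [  6   5  22  22 299] [283.41843972 137.53900709] [  5   6  17  11 141] [ 0.44683118 -0.1742699   0.11651747] [np.float64(0.0009616666538445601), np.float64(0.0009616666538446395)]
```

View pics/topz.png

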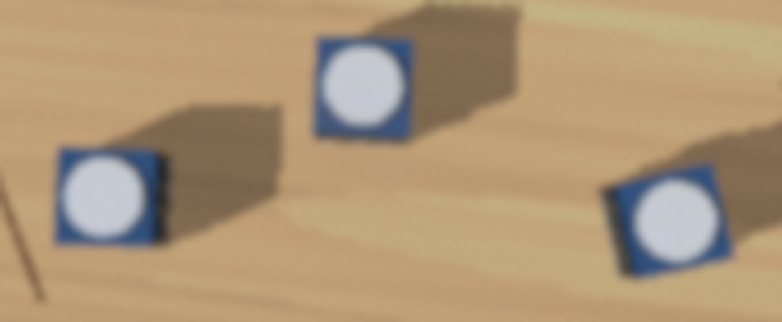

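```bash
python3 - <<'E'
from h import *
from scipy.optimize import minimize
T=viewer.grab_frame("top");S=viewer.grab_frame("side")
def lid2(f,uv):
    k=8;u,v=map(int,np.round(uv));r=14
    c=cv2.resize(f["pixels"][v-r:v+r+1,u-r:u+r+1],None,fx=k,fy=k,interpolation=cv2.INTER_CUBIC).astype(int)
    m=((c[...,0]>150)&(c[...,0]-c[...,2]>-8)&(c[...,2]>140)).astype(np.uint8)
    n,l,s,ce=cv2.connectedComponentsWithStats(m); i=1+np.argmax(s[1:,4])
    return (ce[i]+.5)/k-.5+[u-r,v-r], s[i,:4]/k
for a,b in zip([(202,223),(259,199),(327,228)],[(263,208),(252,172),(284,139)]):
    ca,sa=lid2(T,a);cb,sb=lid2(S,b)
    x,e=tri([ray(T,ca),ray(S,cb)])
    # yaw: bright blue + lid
    k=8;u,v=map(int,np.round(ca));r=14
    c=cv2.resize(T["pixels"][v-r:v+r+1,u-r:u+r+1],None,fx=k,fy=k,interpolation=cv2.INTER_CUBIC).astype(int)
    m=((c[...,0]-c[...,2]>-8)&(c[...,0]>95)).astype(np.uint8)
    n,l,s,ce=cv2.connectedComponentsWithStats(m); i=1+np.argmax(s[1:,4])
    ct=max(cv2.findContours((l==i).astype(np.uint8),cv2.RETR_EXTERNAL,2)[0],key=cv2.contourArea)
    box=cv2.boxPoints(cv2.minAreaRect(ct)); box=(box+.5)/k-.5+[u-r,v-r]
    W=np.array([plane(T,p,.112) for p in box]); d=np.roll(W,-1,0)-W
    print(ca,sa,cb,sb,x.round(4),np.round(e,4),"rect",W.mean(0).round(4),np.linalg.norm(d,axis=1).round(3),np.degrees(np.arctan2(d[:,1],d[:,0])).round(1))
    print("  at z.117:",plane(T,ca,.117).round(4),plane(S,cb,.117).round(4))
print(arm.get_state()["t"])
E
```

```text
[201.99422017 222.34117239] [ 6.     5.375 16.875 17.   ] [263.29953732 208.11051417] [ 6.75   7.625 15.75  13.75 ] [0.4645 0.1278 0.1154] [0.0008 0.0008] rect [0.4659 0.1275 0.112 ] [0.052 0.052 0.052 0.052] [ -1.5 -92.3 178.3  87.7]
  at z.117: [0.4652 0.1276 0.117 ] [0.4636 0.1291 0.117 ]
[258.39650695 198.08786805] [ 5.375  5.25  17.125 16.875] [251.6625     170.77252764] [ 6.875  7.125 14.875 12.125] [ 0.522  -0.0096  0.1155] [0.0004 0.0004] rect [ 0.5217 -0.0104  0.112 ] [0.055 0.052 0.055 0.052] [ -3.  -93.2 176.8  86.8]
  at z.117: [ 0.5222 -0.0096  0.117 ] [ 0.5214 -0.0081  0.117 ]
[326.56284482 227.60404612] [ 5.375  5.5   17.375 17.25 ] [283.63711112 138.08988706] [ 7.125  9.    13.625  9.625] [ 0.4477 -0.1736  0.1148] [0.0008 0.0008] rect [ 0.4493 -0.1733  0.112 ] [0.054 0.053 0.054 0.053] [ -78.2 -169.   101.8   11.3]
  at z.117: [ 0.4485 -0.1732  0.117 ] [ 0.4467 -0.1711  0.117 ]
1.35
```

```bash
cat >> h.py <<'E'
def st():
    s=arm.get_state(); M=Ro.from_euler("xyz",s["ee_rot"]).as_matrix()
    print("t %.2f pos %s jaw %s deg %.2f appr %s F %s w %.4f q6 %.2f"%(s["t"],s["eef_pos"].round(4),M[:,2].round(3),np.degrees(np.arctan2(M[1,2],M[0,2])),M[:,0].round(3),s["force"].round(2),s["width"],s["q"][5]))
    return s
E
python3 -c "
from h import *
s=st();print(s['q'])
T=viewer.grab_frame('top')
print(plane(T,(185,134),.03),plane(T,(180,122),.16),plane(T,(240,147),.03))"
```

```text
t 1.35 pos [ 0.2898 -0.6096  0.2456] jaw [-0.429  0.903  0.   ] deg 115.43 appr [-0.  0. -1.] F [-0.67 -0.19 -0.65] w 0.0879 q6 -0.29
[-8.38880008e-01  3.58604322e-01  1.19072813e-02  1.50129212e-06
 -1.22411973e+00 -2.88094416e-01]
[0.70362721 0.18476919 0.03      ] [0.70169517 0.17316616 0.16      ] [0.66641635 0.03822916 0.03      ]
```

```bash
python3 -m handwheel '{"gripper":[1,1,1,1,1,1,1,1,1,1,1,1,1,1],"travel":[[0.35,1,0],[0.35,1,0],[0.35,1,0],[0.35,1,0],[0.35,1,0],[0.35,1,0],[0.35,1,0],[0.35,1,0],[0.35,1,0],[0.35,1,0],[0.35,1,0],[0.35,1,0],[0.35,1,0],[0.35,1,0]],"spin":[-0.61,-0.61,-0.61,-0.61,-0.61,-0.61,-0.61,-0.61,-0.61,-0.61,-0.61,-0.61,-0.61,-0.61]}' 30; python3 -c "
from h import *
st()"
```

```text
t: 2.8
eef_pos: [0.4646, -0.11, 0.2456]
ee_rot: [2.63, 1.571, -2.118]
force: [0.9, -0.4, -0.1]
width: 0.0878
t 2.80 pos [ 0.4646 -0.11    0.2456] jaw [ 0.036  0.999 -0.   ] deg 87.97 appr [-0. -0. -1.] F [ 0.93 -0.36 -0.07] w 0.0878 q6 -1.79
```

```bash
python3 -m handwheel '{"gripper":[1,1,1,1,1,1,1,1,1],"travel":[[0,0.478,0],[0,0.478,0],[0,0.478,0],[0,0.478,0],[0,0.478,0],[0,0.478,0],[0,0.478,0],[0,0.478,0],[0,0.478,0]],"spin":[0,0,0,0,0,0,0,0,0]}'; python3 -c "
from h import *
st();f=viewer.grab_frame('wrist');cv2.imwrite('pics/w1.png',f['pixels'])
print(proj(f,[.465,.1277,.117]))"
```

```text
t: 3.7
eef_pos: [0.4649, 0.128, 0.2456]
ee_rot: [2.583, 1.571, -2.167]
force: [0.0, 0.3, -1.0]
width: 0.0873
t 3.70 pos [0.4649 0.128  0.2456] jaw [ 0.037  0.999 -0.   ] deg 87.86 appr [-0. -0. -1.] F [ 0.01  0.28 -1.01] w 0.0873 q6 -2.29
[256.24375948 193.75773314]
```

View pics/w1.png

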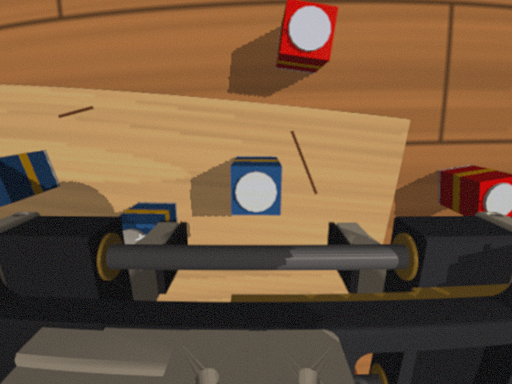

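The wrist view has the tin_left lid at about (256,192), against a prediction of (256,194), and its sides are square to the jaws. I'll descend now.

```bash
python3 -m handwheel '{"gripper":[1,1,1,1,1,1,1,1],"travel":[[0,0,-0.08],[0,0,-0.16],[0,0,-0.22],[0,0,-0.27],[0,0,-0.31],[0,0,-0.335],[0,0,-0.335],[0,0,-0.335]],"spin":[0,0,0,0,0,0,0,0]}'; python3 -c "
from h import *
st();f=viewer.grab_frame('side');cv2.imwrite('pics/s1.png',cv2.resize(f['pixels'][150:280,180:350],None,fx=4,fy=4))"
```

```text
t: 4.55
eef_pos: [0.4651, 0.1289, 0.0784]
ee_rot: [-3.057, 1.571, -1.523]
force: [-0.0, -0.3, 0.0]
width: 0.0873
t 4.55 pos [0.4651 0.1289 0.0784] jaw [ 0.036  0.999 -0.   ] deg 87.93 appr [ 0. -0. -1.] F [-0.04 -0.33  0.02] w 0.0873 q6 -2.29
```

View pics/s1.png

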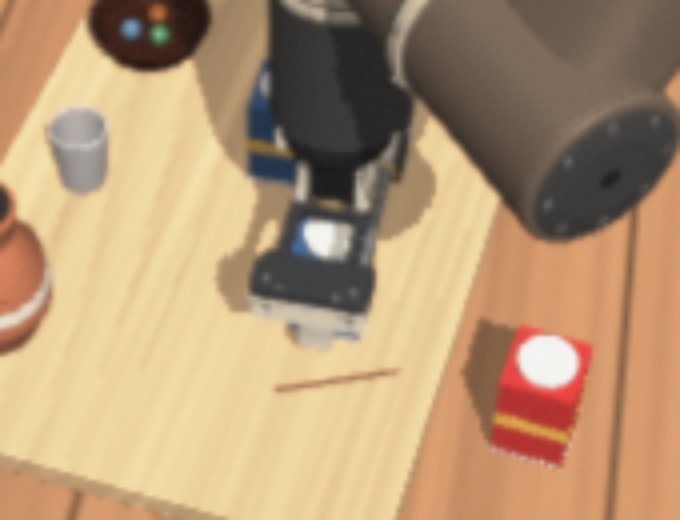

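The gripper straddles tin_left, the lid is visible between the fingers, and nothing is touching it. I'll close now.

```bash
python3 -m handwheel '{"gripper":[-1,-1,-1,-1,-1,-1,-1,-1],"travel":[[0,0,0],[0,0,0],[0,0,0],[0,0,0],[0,0,0],[0,0,0],[0,0,0],[0,0,0]],"spin":[0,0,0,0,0,0,0,0]}' 38; python3 -c "
from h import *
st()"
```

```text
t: 5.4
eef_pos: [0.4646, 0.1289, 0.0783]
ee_rot: [2.723, 1.57, -2.024]
force: [-1.1, -4.7, 5.0]
width: 0.0523
t 5.40 pos [0.4646 0.1289 0.0783] jaw [ 0.035  0.999 -0.001] deg 87.98 appr [-0.    -0.001 -1.   ] F [-1.09 -4.69  5.  ] w 0.0523 q6 -2.29
```

```bash
python3 -m handwheel '{"gripper":[-1,-1,-1,-1,-1,-1,-1,-1,-1,-1,-1,-1,-1,-1,-1,-1,-1,-1,-1],"travel":[[0,0,0.01],[0,0,0.03],[0,0,0.06],[0,0,0.09],[0,0,0.105],[0,0,0.11],[0,0,0.11],[0,0,0.11],[0,0,0.11],[0,0,0.11],[0,0,0.11],[0,0,0.11],[0,0,0.11],[0,0,0.11],[0,0,0.11],[0,0,0.11],[0,0,0.11],[0,0,0.11],[0,0,0.11]],"spin":[0,0,0,0,0,0,0,0,0,0,0,0,0,0,0,0,0,0,0]}'; python3 -c "
from h import *
st();f=viewer.grab_frame('side');st();cv2.imwrite('pics/s2.png',cv2.resize(f['pixels'][150:280,180:350],None,fx=4,fy=4));s=st();print(s['joint_efforts'])"
```

```text
t: 7.3
eef_pos: [0.4648, 0.1294, 0.133]
ee_rot: [1.919, 1.571, -2.829]
force: [0.4, -0.0, -5.2]
width: 0.0517
t 7.30 pos [0.4648 0.1294 0.133 ] jaw [ 0.035  0.999 -0.   ] deg 87.98 appr [-0. -0. -1.] F [ 0.45 -0.03 -5.2 ] w 0.0517 q6 -2.29
t 7.35 pos [0.4648 0.1294 0.1331] jaw [0.035 0.999 0.   ] deg 87.98 appr [ 0.  0. -1.] F [-0.25 -0.77 -6.37] w 0.0514 q6 -2.29
t 7.35 pos [0.4648 0.1294 0.1331] jaw [0.035 0.999 0.   ] deg 87.98 appr [ 0.  0. -1.] F [-0.25 -0.77 -6.37] w 0.0514 q6 -2.29
[ 4.10863649e-04 -3.83937192e+01  2.55079812e+01  6.36303797e+00
 -8.49080295e-02 -2.44932935e-04]
```

View pics/s2.png

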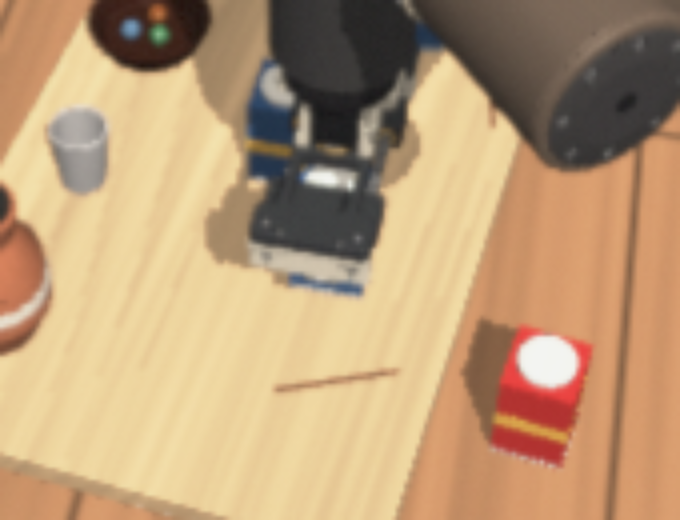

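It reads about 5–6 N, so tin_left is probably the heavy one. I still need to lift all three, so I'll put it back.

```bash
python3 -m handwheel '{"gripper":[-1,-1,-1,-1,-1,-1,-1,-1,-1],"travel":[[0,0,-0.02],[0,0,-0.05],[0,0,-0.075],[0,0,-0.09],[0,0,-0.1],[0,0,-0.105],[0,0,-0.109],[0,0,-0.109],[0,0,-0.109]],"spin":[0,0,0,0,0,0,0,0,0]}'; python3 -c "
from h import *
st()"
```

```text
t: 8.25
eef_pos: [0.465, 0.1295, 0.0789]
ee_rot: [-0.941, 1.57, 0.594]
force: [-0.1, -0.9, -4.7]
width: 0.0519
t 8.25 pos [0.465  0.1295 0.0789] jaw [0.035 0.999 0.   ] deg 87.98 appr [ 0.001  0.    -1.   ] F [-0.13 -0.88 -4.72] w 0.0519 q6 -2.29
```

```bash
python3 -m handwheel '{"gripper":[-1,-1,-1],"travel":[[0,0,-0.001],[0,0,-0.002],[0,0,-0.002]],"spin":[0,0,0]}'; python3 -c "
from h import *
st()"
```

```text
t: 8.55
eef_pos: [0.4651, 0.1296, 0.0783]
ee_rot: [-1.069, 1.57, 0.467]
force: [-3.3, -0.0, 3.8]
width: 0.0522
t 8.55 pos [0.4651 0.1296 0.0783] jaw [0.035 0.999 0.   ] deg 87.99 appr [ 0.001  0.    -1.   ] F [-3.3  -0.05  3.75] w 0.0522 q6 -2.29
```

```bash
python3 -m handwheel '{"gripper":[1,1,1,1,1,1,1,1,1,1,1,1,1,1,1],"travel":[[0,0,0],[0,0,0],[0,0,0],[0,0,0],[0,0,0.03],[0,0,0.1],[0,0,0.18],[0,0,0.24],[0.05,-0.1,0.24],[0.114,-0.2,0.24],[0.114,-0.278,0.24],[0.114,-0.278,0.24],[0.114,-0.278,0.24],[0.114,-0.278,0.24],[0.114,-0.278,0.24]],"spin":[0,0,0,0,0,0,0,0,0,0,-0.02,-0.02,-0.02,-0.02,-0.02]}'; python3 -c "
from h import *
st();f=viewer.grab_frame('wrist');cv2.imwrite('pics/w2.png',f['pixels'])
print(proj(f,[.522,-.0098,.117]),proj(f,[.465,.1277,.117]))"
```

```text
t: 10.05
eef_pos: [0.5217, -0.0086, 0.1976]
ee_rot: [-0.781, 1.571, 0.74]
force: [0.5, 1.2, -0.8]
width: 0.0876
t 10.05 pos [ 0.5217 -0.0086  0.1976] jaw [0.049 0.999 0.   ] deg 87.16 appr [ 0.  0. -1.] F [ 0.51  1.22 -0.83] w 0.0876 q6 -1.98
[254.92530525 208.72913969] [422.34337654 132.72794066]
```

View pics/w2.png

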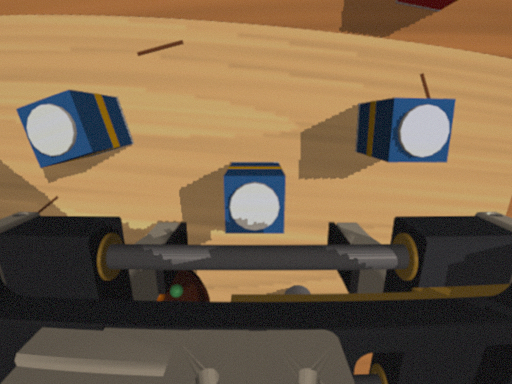

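The middle lid is at (254,206), predicted (255,209). The left tin stands upright at (424,131), predicted (422,133). I'll descend on the middle tin and grip it.

```bash
python3 -m handwheel '{"gripper":[1,1,1,1,1,1,-1,-1,-1,-1,-1,-1,-1,-1],"travel":[[0,0,-0.07],[0,0,-0.14],[0,0,-0.19],[0,0,-0.22],[0,0,-0.24],[0,0,-0.24],[0,0,-0.24],[0,0,-0.24],[0,0,-0.24],[0,0,-0.24],[0,0,-0.24],[0,0,-0.24],[0,0,-0.24],[0,0,-0.24]],"spin":[0,0,0,0,0,0,0,0,0,0,0,0,0,0]}' 38; python3 -c "
from h import *
st()"
```

```text
t: 11.5
eef_pos: [0.5219, -0.0097, 0.078]
ee_rot: [-1.874, 1.57, -0.354]
force: [-0.8, -0.9, 5.9]
width: 0.0517
t 11.50 pos [ 0.5219 -0.0097  0.078 ] jaw [ 0.051  0.999 -0.   ] deg 87.08 appr [ 0. -0. -1.] F [-0.82 -0.89  5.89] w 0.0517 q6 -1.98
```

```bash
python3 -m handwheel '{"gripper":[-1,-1,-1,-1,-1,-1,-1,-1,-1,-1,-1,-1,-1,-1,-1,-1,-1,-1,-1],"travel":[[0,0,0.01],[0,0,0.03],[0,0,0.06],[0,0,0.09],[0,0,0.105],[0,0,0.11],[0,0,0.11],[0,0,0.11],[0,0,0.11],[0,0,0.11],[0,0,0.11],[0,0,0.11],[0,0,0.11],[0,0,0.11],[0,0,0.11],[0,0,0.11],[0,0,0.11],[0,0,0.11],[0,0,0.11]],"spin":[0,0,0,0,0,0,0,0,0,0,0,0,0,0,0,0,0,0,0]}'; python3 -c "
from h import *
st();f=viewer.grab_frame('side');st();cv2.imwrite('pics/s3.png',cv2.resize(f['pixels'][110:240,180:350],None,fx=4,fy=4));"
```

```text
t: 13.4
eef_pos: [0.5218, -0.0096, 0.1326]
ee_rot: [-2.535, 1.571, -1.016]
force: [0.6, -0.0, -2.2]
width: 0.0519
t 13.40 pos [ 0.5218 -0.0096  0.1326] jaw [ 0.051  0.999 -0.   ] deg 87.08 appr [ 0. -0. -1.] F [ 0.56 -0.03 -2.2 ] w 0.0519 q6 -1.98
t 13.45 pos [ 0.5218 -0.0096  0.1326] jaw [ 0.051  0.999 -0.   ] deg 87.08 appr [ 0. -0. -1.] F [ 0.34  0.48 -2.47] w 0.0519 q6 -1.98
```

View pics/s3.png

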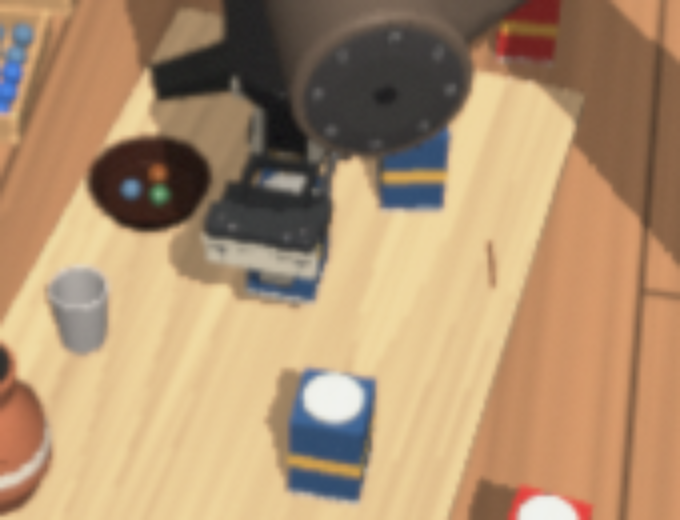

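```bash
python3 -m handwheel '{"gripper":[-1,-1,-1,-1,-1,-1,-1,-1,-1,-1],"travel":[[0,0,-0.02],[0,0,-0.05],[0,0,-0.075],[0,0,-0.09],[0,0,-0.1],[0,0,-0.105],[0,0,-0.108],[0,0,-0.11],[0,0,-0.11],[0,0,-0.11]],"spin":[0,0,0,0,0,0,0,0,0,0]}'; python3 -c "
from h import *
st()"
```

```text
t: 14.45
eef_pos: [0.522, -0.0095, 0.078]
ee_rot: [-1.222, 1.57, 0.298]
force: [-0.8, -0.3, -0.0]
width: 0.0515
t 14.45 pos [ 0.522  -0.0095  0.078 ] jaw [0.051 0.999 0.   ] deg 87.08 appr [ 0.001  0.    -1.   ] F [-0.84 -0.31 -0.02] w 0.0515 q6 -1.98
```

The middle tin is light (~2.3 N) and back down. I'll release it and go to the right tin.

```bash
python3 -m handwheel '{"gripper":[-1,1,1,1,1,1,1,1,1,1,1,1,1,1,1,1],"travel":[[0,0,-0.001],[0,0,-0.001],[0,0,-0.001],[0,0,-0.001],[0,0,-0.001],[0,0,0.03],[0,0,0.1],[0,0,0.18],[0,0,0.24],[-0.05,-0.1,0.24],[-0.1,-0.2,0.24],[-0.148,-0.328,0.24],[-0.148,-0.328,0.24],[-0.148,-0.328,0.24],[-0.148,-0.328,0.24],[-0.148,-0.328,0.24]],"spin":[0,0,0,0,0,0,0,0,0,0.1,0.2,0.32,0.32,0.32,0.32,0.32]}'; python3 -c "
from h import *
st();f=viewer.grab_frame('wrist');cv2.imwrite('pics/w3.png',f['pixels'])
print(proj(f,[.448,-.1735,.117]),proj(f,[.522,-.0098,.117]))"
```

```text
t: 16.05
eef_pos: [0.4481, -0.1732, 0.1976]
ee_rot: [-1.467, 1.571, 0.305]
force: [0.3, 0.4, -0.5]
width: 0.0877
t 16.05 pos [ 0.4481 -0.1732  0.1976] jaw [-0.199  0.98   0.   ] deg 101.48 appr [ 0.  0. -1.] F [ 0.34  0.4  -0.47] w 0.0877 q6 -1.41
[255.68078123 207.92688904] [405.83430316 310.4895836 ]
```

View pics/w3.png

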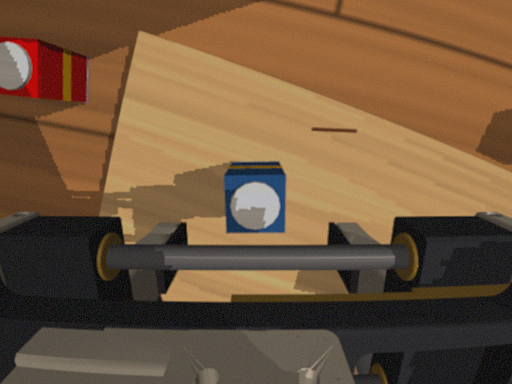

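The right lid is at (255,205), predicted (256,208), and square to the jaws. I'll descend and grip it.

```bash
python3 -m handwheel '{"gripper":[1,1,1,1,1,1,-1,-1,-1,-1,-1,-1,-1,-1],"travel":[[0,0,-0.07],[0,0,-0.14],[0,0,-0.19],[0,0,-0.22],[0,0,-0.238],[0,0,-0.238],[0,0,-0.238],[0,0,-0.238],[0,0,-0.238],[0,0,-0.238],[0,0,-0.238],[0,0,-0.238],[0,0,-0.238],[0,0,-0.238]],"spin":[0,0,0,0,0,0,0,0,0,0,0,0,0,0]}' 38; python3 -c "
from h import *
st()"
```

```text
t: 17.5
eef_pos: [0.448, -0.1737, 0.079]
ee_rot: [-2.134, 1.57, -0.362]
force: [-0.9, -0.8, 5.8]
width: 0.052
t 17.50 pos [ 0.448  -0.1737  0.079 ] jaw [-0.199  0.98  -0.   ] deg 101.49 appr [ 0. -0. -1.] F [-0.92 -0.79  5.79] w 0.0520 q6 -1.41
```

```bash
python3 -m handwheel '{"gripper":[-1,-1,-1,-1,-1,-1,-1,-1,-1,-1,-1,-1,-1,-1,-1,-1,-1,-1,-1],"travel":[[0,0,0.01],[0,0,0.03],[0,0,0.06],[0,0,0.09],[0,0,0.105],[0,0,0.11],[0,0,0.11],[0,0,0.11],[0,0,0.11],[0,0,0.11],[0,0,0.11],[0,0,0.11],[0,0,0.11],[0,0,0.11],[0,0,0.11],[0,0,0.11],[0,0,0.11],[0,0,0.11],[0,0,0.11]],"spin":[0,0,0,0,0,0,0,0,0,0,0,0,0,0,0,0,0,0,0]}'; python3 -c "
from h import *
st();f=viewer.grab_frame('side');st();cv2.imwrite('pics/s4.png',cv2.resize(f['pixels'][90:240,180:350],None,fx=4,fy=4));"
```

```text
t: 19.4
eef_pos: [0.4478, -0.1736, 0.1336]
ee_rot: [-2.58, 1.571, -0.808]
force: [0.3, -0.2, -1.2]
width: 0.052
t 19.40 pos [ 0.4478 -0.1736  0.1336] jaw [-0.199  0.98  -0.   ] deg 101.48 appr [ 0. -0. -1.] F [ 0.32 -0.15 -1.2 ] w 0.0520 q6 -1.41
t 19.45 pos [ 0.4478 -0.1736  0.1336] jaw [-0.199  0.98  -0.   ] deg 101.48 appr [ 0. -0. -1.] F [-0.2  -0.88 -2.19] w 0.0520 q6 -1.41
```

View pics/s4.png

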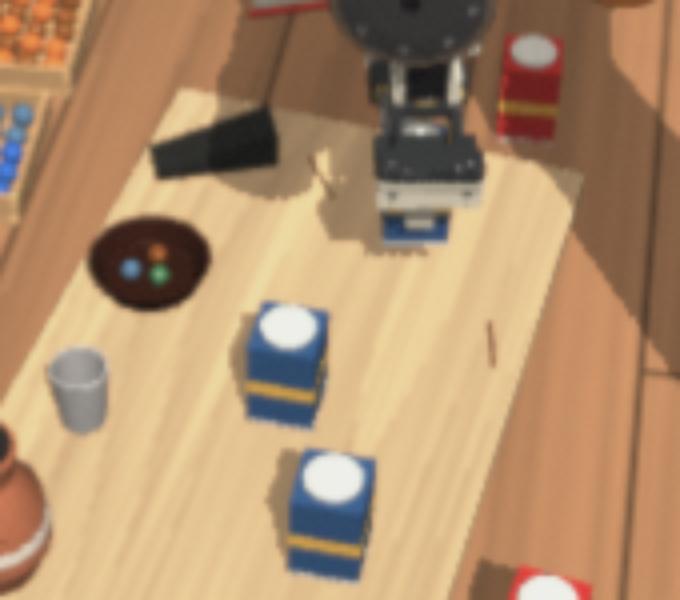

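The right tin is light too (~1.2–2.2 N), so the left one is heaviest. I'll put the right tin back.

```bash
python3 -m handwheel '{"gripper":[-1,-1,-1,-1,-1,-1,-1,-1,-1,-1],"travel":[[0,0,-0.02],[0,0,-0.05],[0,0,-0.075],[0,0,-0.09],[0,0,-0.1],[0,0,-0.105],[0,0,-0.108],[0,0,-0.11],[0,0,-0.111],[0,0,-0.111]],"spin":[0,0,0,0,0,0,0,0,0,0]}'; python3 -c "
from h import *
st()"
```

```text
t: 20.45
eef_pos: [0.4481, -0.1736, 0.079]
ee_rot: [-1.92, 1.57, -0.149]
force: [-2.1, 1.5, 5.5]
width: 0.0516
t 20.45 pos [ 0.4481 -0.1736  0.079 ] jaw [-0.199  0.98  -0.   ] deg 101.49 appr [ 0.001 -0.    -1.   ] F [-2.09  1.47  5.46] w 0.0516 q6 -1.41
```

```bash
python3 -m handwheel '{"gripper":[1,1,1,1,1,1,1,1,1,1,1,1,1,1,1,1,1,1],"travel":[[0,0,0],[0,0,0],[0,0,0],[0,0,0],[0,0,0.03],[0,0,0.1],[0,0,0.18],[0,0,0.24],[0,0.1,0.24],[0,0.2,0.24],[0.01,0.3,0.24],[0.02,0.4,0.24],[0.03,0.5,0.24],[0.034,0.604,0.24],[0.034,0.604,0.24],[0.034,0.604,0.24],[0.034,0.604,0.24],[0.034,0.604,0.24]],"spin":[0,0,0,0,0,0,0,0,-0.05,-0.1,-0.15,-0.2,-0.25,-0.3,-0.3,-0.3,-0.3,-0.3]}'; python3 -c "
from h import *
st();f=viewer.grab_frame('wrist');cv2.imwrite('pics/w4.png',f['pixels'])
print(proj(f,[.465,.129,.117]),proj(f,[.522,-.0098,.117]))
S=viewer.grab_frame('side');cv2.imwrite('pics/s5.png',cv2.resize(S['pixels'][90:240,180:350],None,fx=4,fy=4))"
```

```text
t: 22.25
eef_pos: [0.4647, 0.1272, 0.198]
ee_rot: [2.291, 1.571, -2.458]
force: [0.6, -0.0, 0.3]
width: 0.0875
t 22.25 pos [0.4647 0.1272 0.198 ] jaw [ 0.037  0.999 -0.   ] deg 87.91 appr [-0. -0. -1.] F [ 0.59 -0.04  0.31] w 0.0875 q6 -2.28
[258.50379279 208.52447823] [110.50254879 272.10710194]
```

View pics/w4.png

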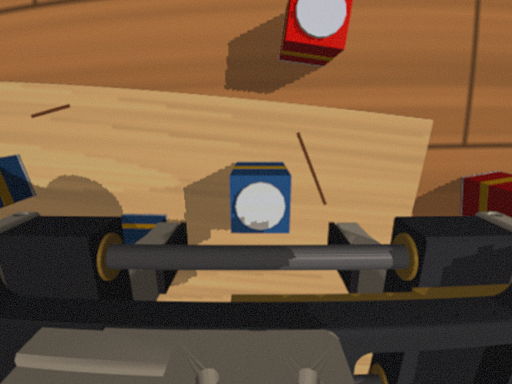

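View pics/s5.png

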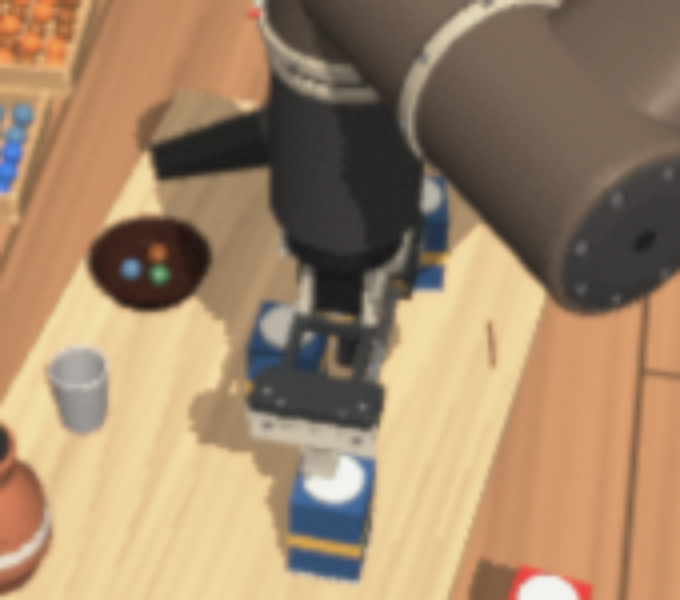

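The left tin's lid is at (260,205), predicted (258,208), so it is upright and in place. I'll shift about +1.5 mm in y, grip it and lift.

```bash
python3 -m handwheel '{"gripper":[1,1,1,1,1,1,-1,-1,-1,-1,-1,-1,-1,-1],"travel":[[0,0.003,-0.07],[0,0.003,-0.14],[0,0.003,-0.19],[0,0.003,-0.22],[0,0.003,-0.239],[0,0.003,-0.239],[0,0.003,-0.239],[0,0.003,-0.239],[0,0.003,-0.239],[0,0.003,-0.239],[0,0.003,-0.239],[0,0.003,-0.239],[0,0.003,-0.239],[0,0.003,-0.239]],"spin":[0,0,0,0,0,0,0,0,0,0,0,0,0,0]}' 40; python3 -c "
from h import *
st()"
```

```text
t: 23.75
eef_pos: [0.4649, 0.1299, 0.0789]
ee_rot: [-1.296, 1.571, 0.24]
force: [-1.2, -0.5, 6.3]
width: 0.0518
t 23.75 pos [0.4649 0.1299 0.0789] jaw [0.035 0.999 0.   ] deg 87.99 appr [ 0.  0. -1.] F [-1.16 -0.5   6.31] w 0.0518 q6 -2.29
```

```bash
python3 -m handwheel '{"gripper":[-1,-1,-1,-1,-1,-1,-1,-1,-1,-1,-1,-1,-1,-1,-1,-1,-1,-1,-1,-1],"travel":[[0,0,0.01],[0,0,0.03],[0,0,0.06],[0,0,0.1],[0,0,0.14],[0,0,0.18],[0,0,0.22],[0,0,0.25],[0,0,0.27],[0,0,0.28],[0,0,0.28],[0,0,0.28],[0,0,0.28],[0,0,0.28],[0,0,0.28],[0,0,0.28],[0,0,0.28],[0,0,0.28],[0,0,0.28],[0,0,0.28]],"spin":[0,0,0,0,0,0,0,0,0,0,0,0,0,0,0,0,0,0,0,0]}'; python3 -c "
from h import *
st()
S=viewer.grab_frame('side');cv2.imwrite('pics/s6.png',cv2.resize(S['pixels'][90:240,160:350],None,fx=4,fy=4))
T=viewer.grab_frame('top');cv2.imwrite('pics/t6.png',T['pixels']);st()"
```

```text
t: 25.75
eef_pos: [0.4648, 0.1299, 0.2186]
ee_rot: [-0.642, 1.571, 0.894]
force: [-0.3, -0.5, -5.1]
width: 0.0521
t 25.75 pos [0.4648 0.1299 0.2186] jaw [0.035 0.999 0.   ] deg 87.98 appr [ 0.  0. -1.] F [-0.31 -0.49 -5.13] w 0.0521 q6 -2.29
t 25.85 pos [0.4648 0.1299 0.2186] jaw [0.035 0.999 0.   ] deg 87.98 appr [ 0.  0. -1.] F [-0.55 -0.75 -5.27] w 0.0518 q6 -2.29
```

View pics/s6.png

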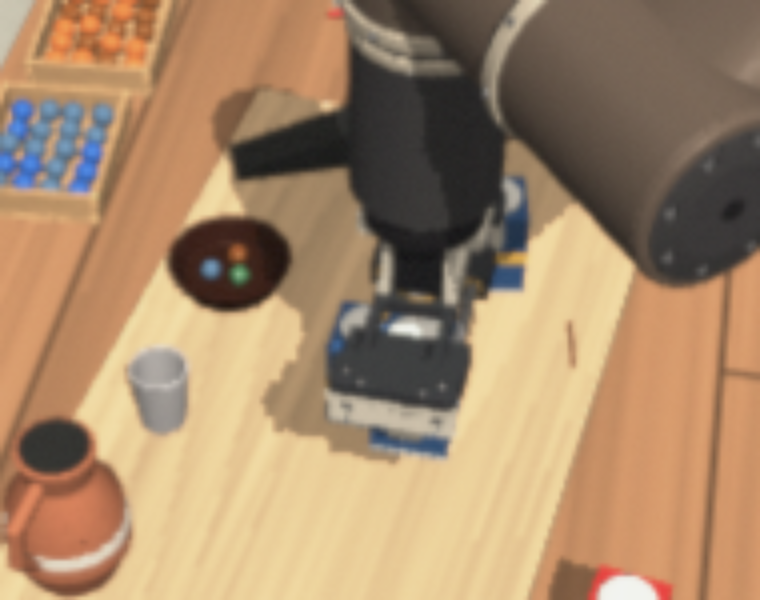

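View pics/t6.png

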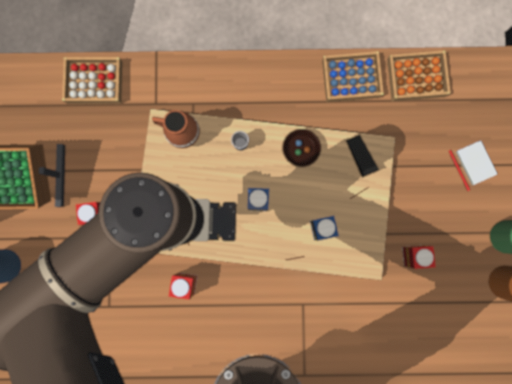

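The tin is held at about 14 cm with a steady 5.2 N. The middle tin at (259,199), the right tin at (326,228) and the bystanders are where they were at the start. Handing in.

```bash
python3 -c "
from h import *
arm.job_done();st()"
```

```text
the job is handed in; nothing more can be done
the job is handed in; nothing more can be done
```

I lifted the left, middle and right tins in that order, each about 5.5 cm for over a second, and stood each back in its place. The downward force readings, noisy by about 1 N, were:

| Tin | Reading while held |
|---|---|
| Left | 5.2–6.4 N |
| Middle | 2.2–2.5 N |
| Right | 1.2–2.2 N |

The left tin is the heavy one. I took it up again and handed the job in at about 26 s, with the tin held upright and still about 14 cm above the board at a 40 N grip.

- **Last checks:** the force was steady at 5.1–5.3 N and the opening 52 mm, so there was no sign of slipping. In the top picture the middle and right tins and the bystanders stood where they began.
- **Small disagreements:** the left tin came back about 1–2 mm further to the left than I first measured. When I first lowered it, it was still hanging by a fraction of a millimetre, so I lowered it another 1 mm before letting go.
- **Not checked:** I could not read the state after handing in.

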